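Lock a display hood into the staking die with the spring-return key

ROBOT

A 6-joint arm with a two-finger parallel gripper is mounted at the origin on the work surface. World frame = base frame: x ahead of the robot, y to its left, z up, the work surface at z = 0. Lengths are in m, angles in rad, forces in N, time in s.
With the tool pointing down it reaches from about 0.375 to 0.9 m from the base axis. Payload 3.1 kg.
Tool frame: the origin (TCP) lies at the very end of the fingers, on their centre line; the grasp point (between the pads) lies 19 mm behind it; z points along the fingers, y is the line along which they close (so a half turn about z gives the same grasp; the last joint's range is limited). The gripper opens to 87 mm and grips with 3 to 60 N. Pads are 19 mm wide; open, the fingers measure 117 mm over their backs; the gripper's body (75 mm by 190 mm) begins 51 mm behind the grasp point.
Start: joints at [-1.353, 0.527, 1.433, -0, 1.181, -0.178], TCP at [0.242, -0.576, 0.223] pointing down, gripper open.
Joint ranges: [-3.08, 3.08], [-0.75, 2.2], [0.22, 2.44], [-1.43, 4.57], [0, 2.65], [-2.85, 2.85]. Speed limits (rad/s): [2.79, 2.79, 3.14, 3.14, 3.14, 3.14].

INTERFACE

Orientations are given as a unit quaternion [x, y, z, w].
In Python, from rig import robot gives the robot as it stands. The module is installed in compiled form; this text tells all that it offers.
- The arm moves only by the tool servo_tool, never from a script. Its argument "rows" is one flat list of numbers, 5 for each row, row after row: the closure, from -1 (fully open) to 1 (shut), so that 0 is half open, then the shift along the tool's x, y, z in m, then the turn about the tool's z in degrees. A call has 1 to 5 rows; each row shifts and turns the commanded pose from where the row before left it, along the tool's axes as they then stand; what a row does not reach is not made up. A row lasts 1/12 s, in which the tool goes at most 41.7 mm and 7.16 degrees, less where a joint would pass 70% of its speed; a pose out of reach is approached as far as the arm can. A call with a gripper value outside its range is refused whole. The fingers move at their own pace and stop on an object; "newtons" is the grip in N (left out, the last holds). Time passes only in rows, so rows that do not move let the fingers close. It gives the time, the measured TCP pose, the force, the opening and the grip force at its end, in the units of the state.
- robot.get_obs(): the state, without advancing time (a new reading comes with each control period).
- robot.camera(name): name is "scene" or "top" or "wrist"; returns a dict with "pixels" (384x512x3 uint8, red, green, blue), "intrinsics" (3x3 intrinsics, pixels), "rvec" (rotation vector, rad) and "tvec" (3), from world to camera coordinates, as OpenCV has them; the wrist camera has in their place "mount" (4x4, takes a point from camera to tool coordinates, whose origin is the TCP and whose axes are the flange's). Camera axes: x right, y down, z forward; pixel columns grow to the right and rows downward; lengths in m; the calibration is good to about 2 mm. A picture is of the moment at which its call begins: read the wrist's pose just before it. There is no depth.
- robot.hand_in(): hands the job in; it is judged then, once.
Trained networks look in a picture, given as the dict that the camera call returned (one of the last four; its "shot" number tells which), for a name from the list of things; names that differ only in an ending like _2 or _b are one class to them, and where a whole thing is asked for, a point or a joint stands for the part that bears it (a point fixed in the world has none). Each returns a list of dicts, best first, with "score" (0 to 1); they miss things now and then, are a little off and sometimes report something else, mostly with a low value. They report only what shows in the picture. A call takes as long as a camera call. They do not tell look-alikes from the thing itself.
- robot.spot_in(picture, query): "at" ([x, y, z] in m, in world coordinates, good to about 4 mm: the middle of the surface that is visible of it).
- robot.outline_of(picture, query): "region" (384x512 bool, what is visible of it).
- robot.place_of(picture, query): "at" ([x, y, z] in m, in world coordinates, good to about 4 mm: a listed point, or the origin of a listed thing).
The state is a dict: "time": time; "q": joint angles; "joint_velocities": joint speeds; "joint_torque": joint torques, N m; "position": TCP position; "tool_rot": TCP orientation; "ft_force": force on the tool from outside, world axes, zero at the start; "moment": the same for the moment, N m; "grip_width": finger opening in m; "grip_force": force on a finger pad.
Only numpy, scipy, OpenCV 4.12 (cv2) and the standard library are available. Lean on these libraries where they do the work, as an engineer would, in place of code of your own. Each camera call takes 0.05 s, during which the arm holds its last target. There are 200 camera calls.

TASK

Set the grey display hood into the rectangular pocket of the steel die, rim down and fully home, and let go of it. Then take the key with the rectangular bow and flat blade from the wooden rest, push it fully home in the lock beside the die (its pins are sticky, so wiggle it if it sticks), and turn it a quarter turn clockwise seen from above, so that the steel latch swings over the hood. The lock springs back, so finish while still gripping the key and holding it turned; leave the other key and the rocker switch where they are.

Things in the scene. Friction and masses are not known exactly. Their poses are not given: they have to be found in the camera images.
- hood_mid (a point): Grey plastic display hood, 66 (x) by 40 (y) by 20 mm (z), hollow below with 3 mm walls: open rim at -z, flat top with a black window at +z. Point: its centre, 10 mm above the rim. It starts rim down on the counter, about 50 g; grip it across its 40 mm width. Either way round fits the pocket.
- pocket (a point): Centre of the floor of the die's rectangular pocket, 31 mm above the counter. The pocket is 69 (x) by 43 (y) by 6 mm deep, slightly chamfered, in a bright steel block 94 (x) by 70 mm (y) whose top is 6 mm above this point; a seated hood stands 14 mm proud of the block. x is along the pocket, z up. The lock's axis is 125 mm away along -y.
- latch_post (a point): Top of a post of 6 mm radius, 60 mm from the pocket's centre along +x, 52 mm above the counter. A steel latch finger turns on it, 45 mm long, up to 10 mm above this point; its underside clears a seated hood by 3 mm. At rest it points along -y; it turns with the key by the same angle, to point along -x over the hood's end. Axes as the pocket's.
- fixture: Fixed grey base plate under die, lock and latch, 145 (x) by 240 (y) by 12 mm, origin under its centre; axes as the pocket's.
- key_bow (a point): Steel key with rectangular bow, standing blade down in a slot of the wooden rest. Point: centre of the bow, a plate 30 (x) by 8 (y) by 34 mm (z), to be gripped across its 8 mm thickness (y). z is up, away from the blade. Blade below: flat, 14 (x) by 6 (y) mm, 28 mm long, tapering in thickness over the last 6 mm. About 70 g. Either way round fits the lock.
- key_shoulder (a point): The same key: centre of the underside of the bow, where the blade begins, 17 mm below the bow's centre. Fully home, this shoulder rests on the lock's face.
- key_rest: Fixed dark wooden rest, 130 (x) by 50 (y) by 32 mm high, origin under its centre; two slots 18 by 10 mm, 35 mm either side of the centre along x, hold the two keys, either key in either slot, shoulders resting on its top. The blades must be lifted 28 mm to clear it.
- keyway (a point): Centre of the keyway's mouth, on the face of the lock's square brass plug (28 mm), 53 mm above the counter; the dark steel collar round it (27 mm radius) is 1 mm lower. Slot 16 (x) by 8 mm (y), chamfered 2.5 mm, deeper than the blade. x is along the slot and turns with the plug, z up. Sprung sticky pins, two at the sides 14 and 24 mm down and one under the tip, resist 12 N: push with 15 to 20.
- lock (a joint): Turn of the lock's plug, rad: 0 at rest (slot along the pocket's x), grows clockwise seen from above up to a stop at 1.57. A spring of about 0.02 N m at rest to 0.15 N m at the stop returns it when let go. The key has about 0.2 rad of play in the slot, so it turns that much further than the plug; over 1.2 rad counts as a quarter.
- round_key: The other key, not for this lock: round bow of 34 mm diameter, 8 mm thick, round shank. Stands in the other slot of the rest. Origin: underside of its bow. Leave it.
- rocker: Silver rocker switch, 30 by 18 by 21 mm high, origin under its centre. Leave it.
Things that resemble listed ones, but are neither listed nor needed, are in the scene too. Leave any red look-alike of the part that bears key_bow alone.

How it is judged:
On the way, in this order (a step that is already met when the one before it is completed fails the run):
1. the hood sits in the pocket, rim down and home, and is let go (horizontal distance between hood_mid and pocket below 0.004 m and z of hood_mid in the frame of pocket below 0.0125 m and angle between hood_mid's own z axis and vertical below 0.08 rad and angle between the x axis of hood_mid and the x axis of pocket, either way round below 0.12 rad and contact force between the fingers and hood below 0.2 N), for 0.2 s.
2. the key is fully home in the lock, not yet turned (horizontal distance between key_shoulder and keyway below 0.004 m and z of key_shoulder in the frame of keyway below 0.003 m and angle between key_shoulder's own z axis and vertical below 0.12 rad and value of joint lock below 0.4 rad), for 0.1 s.
3. the key has turned the lock a quarter (value of joint lock above 1.2 rad), for 0.2 s.
At the end, for the whole second after the job is handed in: Lock held beyond 1.2 rad, key gripped (over 3 N), upright, its shoulder within 4 mm of the lock's face and axis; hood untouched by the robot, rim down in the pocket: within 4 mm sideways, centre under 12.5 mm above the floor, level within 0.08 rad, aligned within 0.12 rad (all of step 1 and value of joint lock above 1.2 rad and horizontal distance between key_shoulder and keyway below 0.004 m and z of key_shoulder in the frame of keyway below 0.004 m and angle between key_shoulder's own z axis and vertical below 0.12 rad and contact force between the fingers and key above 3 N and contact force between the arm and hood below 0.2 N); the arm keeps its last pose, push and grip.
It fails at once if the other key is moved more than 25 mm (distance of round_key from where it was at the start of the episode above 0.025 m).
It fails at once if the rocker switch is moved more than 25 mm (distance of rocker from where it was at the start of the episode above 0.025 m).
It also fails if it takes over 64 s, if anything falls off the work surface, if the arm or the gripper's body presses on something with over 40 N, if the wrist force passes 120 N, or if a joint passes its speed limit or range.

## Working session

There is one attempt and no reset: what is moved stays moved. The work goes in short steps, Python scripts to look and compute and a tool call to move; the robot and the scene stay as the last step left them, time stands still between calls to the robot, and variables do not carry over. Pictures are saved under pics/ and viewed, at most 10 in all, crops included, and the job is handed in when it is done.

Besides the shell and the picture viewer there is one more tool, called after ">>>" by a JSON object that holds its "method" and its "body", one argument or row to a line. servo_tool: Moves the arm, as the interface text tells. Its arguments: {"type":"object","properties":{"rows":{"type":"array","items":{"type":"number"}},"newtons":{"type":"number"}},"required":["rows"]}

```bash
mkdir -p pics; cat > h.py <<'E'
from rig import robot
import numpy as np, cv2
from scipy.spatial.transform import Rotation as R
def save(p,n,crop=None,k=1):
    im=p["pixels"][:,:,::-1]
    if crop: x0,y0,x1,y1=crop; im=im[y0:y1,x0:x1]
    if k!=1: im=cv2.resize(im,None,fx=k,fy=k,interpolation=cv2.INTER_CUBIC)
    cv2.imwrite("pics/"+n,im)
def cam(p,obs=None):
    "world->cam R,t"
    if "mount" in p:
        M=np.array(p["mount"]); T=np.eye(4); T[:3,:3]=R.from_quat(obs["tool_rot"]).as_matrix(); T[:3,3]=obs["position"]
        W=np.linalg.inv(T@M); return W[:3,:3],W[:3,3]
    return R.from_rotvec(np.ravel(p["rvec"])).as_matrix(),np.ravel(p["tvec"])
def proj(p,X,obs=None):
    r,t=cam(p,obs); c=np.atleast_2d(X)@r.T+t; u=c@np.array(p["intrinsics"]).T; return u[:,:2]/u[:,2:]
def back(p,uv,z,obs=None):
    r,t=cam(p,obs); K=np.array(p["intrinsics"]); uv=np.atleast_2d(uv).astype(float)
    d=(np.c_[uv,np.ones(len(uv))]@np.linalg.inv(K).T)@r; o=-r.T@t
    return o+d*((z-o[2])/d[:,2])[:,None]
E
python3 - <<'E'
from h import *
a=robot.camera("top"); b=robot.camera("scene")
im=np.hstack([a["pixels"],b["pixels"]])[:,:,::-1]
save(a,"top.png",k=1.5);save(b,"scene.png",k=1.5)
for n,p in(("top",a),("scene",b)):
    for q in "hood_mid pocket latch_post fixture key_bow key_shoulder key_rest keyway round_key rocker".split():
        print(n,q,[(np.round(d["at"],3).tolist(),round(d["score"],2),proj(p,d["at"]).round().tolist()[0]) for d in robot.place_of(p,q)][:3])
print(robot.get_obs())
E
```

```text
top hood_mid [([0.512, 0.308, 0.01], 0.6, [137.0, 189.0])]
top pocket [([0.593, 0.062, 0.026], 0.84, [227.0, 162.0]), ([0.609, -0.055, 0.05], 0.71, [271.0, 155.0])]
top latch_post [([0.654, 0.075, 0.046], 0.65, [222.0, 137.0]), ([0.608, -0.056, 0.051], 0.24, [271.0, 155.0])]
top fixture [([0.599, 0.009, -0.002], 0.76, [247.0, 162.0])]
top key_bow [([0.466, -0.201, 0.007], 0.69, [322.0, 211.0]), ([0.478, -0.338, 0.047], 0.66, [377.0, 207.0]), ([0.363, -0.334, 0.005], 0.57, [371.0, 251.0])]
top key_shoulder [([0.475, -0.193, 0.003], 0.64, [319.0, 208.0]), ([0.483, -0.334, 0.03], 0.6, [373.0, 206.0]), ([0.507, -0.431, 0.005], 0.54, [406.0, 199.0])]
top key_rest [([0.512, -0.333, -0.001], 0.97, [370.0, 196.0]), ([0.482, -0.339, 0.048], 0.22, [377.0, 206.0])]
top keyway [([0.607, -0.06, 0.05], 0.71, [273.0, 156.0]), ([0.51, 0.307, 0.01], 0.71, [137.0, 190.0])]
top round_key [([0.551, -0.324, 0.033], 0.62, [370.0, 180.0])]
top rocker [([0.609, -0.058, 0.05], 0.63, [272.0, 155.0])]
scene hood_mid [([0.514, 0.314, 0.01], 0.69, [328.0, 150.0])]
scene pocket [([0.588, 0.066, 0.03], 0.77, [314.
[... 844 characters left out ...]
time': 1.1, 'q': array([-1.35250511e+00,  5.27505013e-01,  1.43269231e+00,  3.67572839e-05,
        1.18140398e+00, -1.78474086e-01]), 'joint_velocities': array([ 0.00100051, -0.00099178, -0.00162474, -0.00156299,  0.00077606,
       -0.00016488]), 'joint_torque': array([ 4.32258287e-05, -4.40024972e+01, -1.76986581e+01,  6.32672478e-02,
        5.04217262e-02, -9.21583194e-06]), 'position': array([ 0.24157097, -0.57640775,  0.22254777]), 'tool_rot': array([ 9.80387989e-01,  1.97077120e-01,  1.69133779e-05, -4.65955204e-06]), 'ft_force': array([0.08397563, 0.35606988, 0.03435821]), 'moment': array([-0.00234557,  0.00533161,  0.03322256]), 'grip_force': 0.0, 'grip_width': 0.08709344319088744}
```

View pics/top.png

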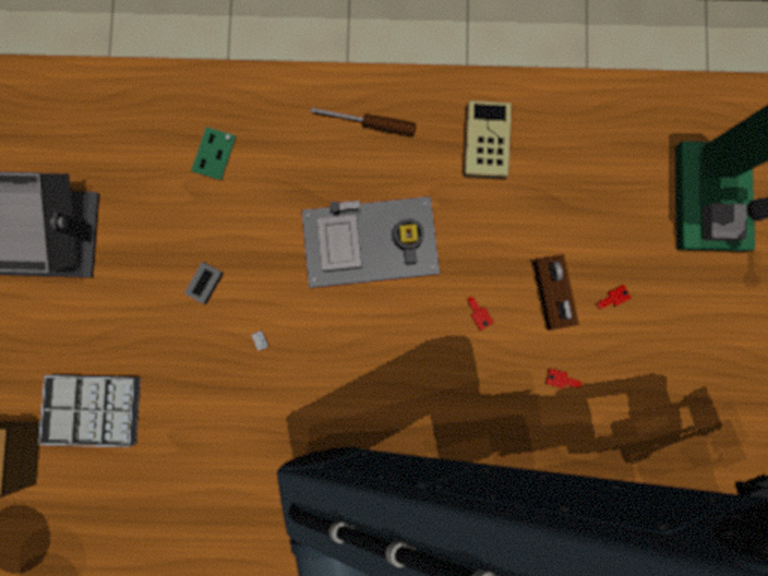

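View pics/scene.png

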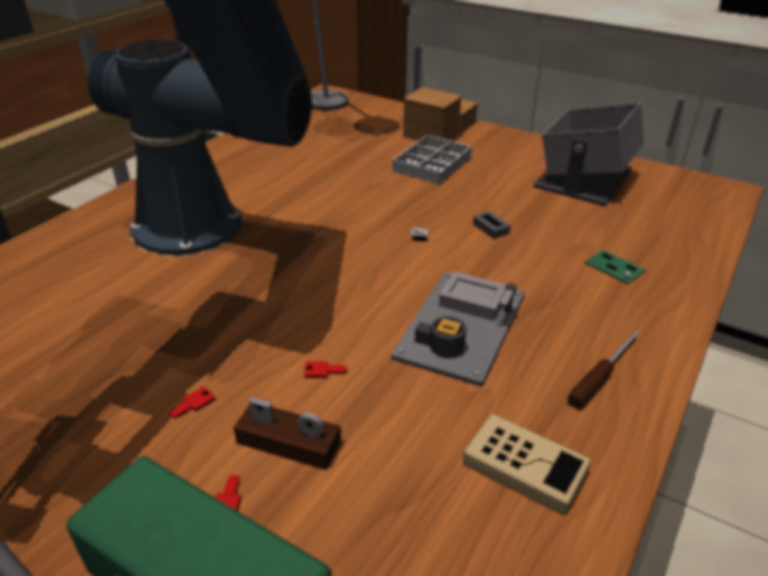

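Top view (×1.5): hood at (205,283); die pocket (340,243), lock (408,235), wooden rest (555,292) with steel square-bow key at (565,310) and round-bow key at (557,270). Red look-alike keys at (480,313), (613,297), (563,378) lie on the table and will be left alone. Next I get the yaw angles.

```bash
cat >> h.py <<'E'
def yaw(p,region,z,obs=None):
    "min-area rectangle of region at height z: centre, size, yaw deg of long side"
    cs,_=cv2.findContours(region.astype(np.uint8),cv2.RETR_EXTERNAL,cv2.CHAIN_APPROX_NONE)
    c=max(cs,key=cv2.contourArea).reshape(-1,2); X=back(p,c,z,obs)[:,:2]
    (cx,cy),(w,h),a=cv2.minAreaRect((X*1000).astype(np.float32))
    if w<h: w,h,a=h,w,a+90
    return round(cx,1),round(cy,1),round(w,1),round(h,1),round((a+90)%180-90,1)
def togo(xyz,yawdeg):
    "tool-axes shift to reach world xyz (TCP) and turn (deg) so tool x has world yaw yawdeg (mod 180)"
    o=robot.get_obs(); M=R.from_quat(o["tool_rot"]).as_matrix()
    d=M.T@(np.array(xyz)-o["position"]); y=np.degrees(np.arctan2(M[1,0],M[0,0]))
    print("shift mm",(d*1000).round(1),"yaw",y.round(1),"turn",round(-((yawdeg-y+90)%180-90),1),"t",round(o["time"],2),"q6",o["q"][5].round(2),"z",o["position"].round(4))
E
python3 - <<'E'
from h import *
a=robot.camera("top")
for q,z in(("hood_mid",.02),("fixture",.012),("key_rest",.032)):
    for d in robot.outline_of(a,q)[:2]: print(q,round(d["score"],2),yaw(a,d["region"],z))
togo([.512,.31,.19],0)
E
```

```text
hood_mid 0.87 (512.3, 307.7, 65.7, 45.1, -27.9)
fixture 0.88 (600.2, 9.5, 241.0, 154.3, -83.2)
key_rest 0.84 (511.3, -323.6, 127.9, 60.8, 11.7)
shift mm [ 592.  -713.1   32.5] yaw 22.7 turn 22.7 t 1.3 q6 -0.18 z [ 0.2415 -0.5764  0.2226]
```

>>> {"method": "servo_tool", "body": {
  "rows": [-1,0.0236,-0.0284,0.0012,0,-1,0.0236,-0.0284,0.0012,0,-1,0.0236,-0.0284,0.0012,0,-1,0.0236,-0.0284,0.0012,0,-1,0.0236,-0.0284,0.0012,0]
}}

```text
time: 1.72
position: [0.2957, -0.3983, 0.2166]
tool_rot: [0.98, 0.197, 0.0, 0.0]
ft_force: [-0.2, 0.5, -0.3]
grip_width: 0.0869
grip_force: 0.0
```

>>> {"method": "servo_tool", "body": {
  "rows": [-1,0.0236,-0.0284,0.0012,0,-1,0.0236,-0.0284,0.0012,0,-1,0.0236,-0.0284,0.0012,0,-1,0.0236,-0.0284,0.0012,0,-1,0.0236,-0.0284,0.0012,0]
}}

```text
time: 2.13
position: [0.3497, -0.2218, 0.2108]
tool_rot: [0.98, 0.197, 0.0, 0.0]
ft_force: [0.8, 0.6, -0.4]
grip_width: 0.0872
grip_force: 0.0
```

>>> {"method": "servo_tool", "body": {
  "rows": [-1,0.0236,-0.0284,0.0012,0,-1,0.0236,-0.0284,0.0012,0,-1,0.0236,-0.0284,0.0012,0,-1,0.0236,-0.0284,0.0012,0,-1,0.0236,-0.0284,0.0012,0]
}}

```text
time: 2.55
position: [0.4039, -0.0451, 0.2049]
tool_rot: [0.98, 0.197, 0.0, 0.0]
ft_force: [-0.1, -0.2, -0.0]
grip_width: 0.0871
grip_force: 0.0
```

>>> {"method": "servo_tool", "body": {
  "rows": [-1,0.0236,-0.0284,0.0012,0,-1,0.0236,-0.0284,0.0012,0,-1,0.0236,-0.0284,0.0012,0,-1,0.0236,-0.0284,0.0012,0,-1,0.0236,-0.0284,0.0012,0]
}}

```text
time: 2.97
position: [0.4578, 0.1319, 0.1988]
tool_rot: [0.98, 0.197, 0.0, 0.0]
ft_force: [0.1, -1.2, -0.9]
grip_width: 0.0872
grip_force: 0.0
```

>>> {"method": "servo_tool", "body": {
  "rows": [-1,0.0236,-0.0284,0.0012,0,-1,0.0236,-0.0284,0.0012,0,-1,0.0236,-0.0284,0.0012,0,-1,0.0236,-0.0284,0.0012,0,-1,0.0236,-0.0284,0.0012,0]
}}

```text
time: 3.38
position: [0.5116, 0.3085, 0.1926]
tool_rot: [0.98, 0.197, 0.0, 0.0]
ft_force: [1.2, -0.2, 0.4]
grip_width: 0.0873
grip_force: 0.0
```

>>> {"method": "servo_tool", "body": {
  "rows": [-1,0,0,0,-7.16,-1,0,0,0,-7.16,-1,0,0,0,-7.16,-1,0,0,0,-7.16,-1,0,0,0,-7.16]
}}

```text
time: 3.8
position: [0.5113, 0.3067, 0.1925]
tool_rot: [0.871, 0.492, -0.0, 0.0]
ft_force: [-0.3, 0.8, -0.4]
grip_width: 0.087
grip_force: 0.0
```

>>> {"method": "servo_tool", "body": {
  "rows": [-1,0,0,0,-7.16,-1,0,0,0,-7.16,-1,0,0,0,-7.16,-1,0,0,0,-7.16,-1,0,0,0,-7.16]
}}

```text
time: 4.22
position: [0.5114, 0.3065, 0.1926]
tool_rot: [0.678, 0.735, 0.0, 0.0]
ft_force: [-0.1, 0.1, 0.2]
grip_width: 0.0871
grip_force: 0.0
```

>>> {"method": "servo_tool", "body": {
  "rows": [-1,0,0,0,-7.16,-1,0,0,0,-7.16,-1,0,0,0,-7.16,-1,0,0,0,-7.16,-1,0,0,0,-7.16]
}}

```text
time: 4.63
position: [0.5114, 0.3064, 0.1926]
tool_rot: [0.419, 0.908, 0.0, 0.0]
ft_force: [0.1, 0.6, -0.7]
grip_width: 0.0869
grip_force: 0.0
```

>>> {"method": "servo_tool", "body": {
  "rows": [-1,0,0,0,-7.16,-1,0,0,0,-7.16,-1,0,0,0,-7.16,-1,0,0,0,0,-1,0,0,0,0]
}}

```text
time: 5.05
position: [0.5114, 0.3065, 0.1926]
tool_rot: [0.247, 0.969, 0.0, 0.0]
ft_force: [0.9, 0.1, 0.7]
grip_width: 0.0867
grip_force: 0.0
```

```bash
python3 - <<'E'
from h import *
o=robot.get_obs(); p=robot.camera("wrist")
save(p,"w1.png")
print([(np.round(d["at"],4),round(d["score"],2)) for d in robot.place_of(p,"hood_mid")][:3])
for d in robot.outline_of(p,"hood_mid")[:2]: print(yaw(p,d["region"],.02,o),round(d["score"],2))
togo([.512,.31,.1],-28)
E
```

```text
[]
(513.9, 311.0, 68.5, 39.8, -26.2) 0.83
shift mm [ 1.1  3.4 92.6] yaw 151.5 turn -0.5 t 5.2 q6 -0.72 z [0.5114 0.3065 0.1926]
```

View pics/w1.png

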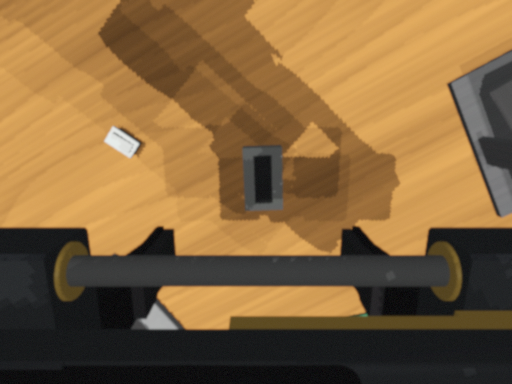

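Wrist view: the hood at (263,178) lies centred along the closing line, aligned with the tool to about 1.5°. Descending and gripping.

>>> {"method": "servo_tool", "body": {
  "rows": [-1,0,0.004,0.036,-1.5,-1,0,0,0.036,0,-1,0,0,0.036,0,-1,0,0,0.036,0,-1,0,0,0.025,0]
}}

```text
time: 5.62
position: [0.5119, 0.3094, 0.0207]
tool_rot: [0.233, 0.972, -0.001, -0.001]
ft_force: [-0.7, 0.2, -0.0]
grip_width: 0.0871
grip_force: 0.0
```

>>> {"method": "servo_tool", "body": {
  "rows": [-1,0,0,0.014,0,-1,0,0,0,0,0.3,0,0,0,0,0.3,0,0,0,0,0.3,0,0,0,0],
  "newtons": 15
}}

```text
time: 6.03
position: [0.5145, 0.3105, 0.0112]
tool_rot: [0.233, 0.973, 0.001, 0.001]
ft_force: [-1.0, -0.2, -0.0]
grip_width: 0.074
grip_force: 0.0
```

>>> {"method": "servo_tool", "body": {
  "rows": [0.3,0,0,0,0,0.3,0,0,0,0,0.3,0,0,0,0,0.3,0,0,-0.003,0,0.3,0,0,-0.01,0]
}}

```text
time: 6.45
position: [0.5123, 0.3096, 0.022]
tool_rot: [0.233, 0.973, -0.001, -0.001]
ft_force: [-0.2, -0.5, -0.0]
grip_width: 0.0414
grip_force: 0.0
```

```bash
python3 - <<'E'
from h import *
togo([.591,.064,.13],186.8)
E
```

```text
shift mm [-181.1 -183.6 -107.9] yaw 153.1 turn -33.7 t 6.45 q6 -0.74 z [0.5123 0.3096 0.022 ]
```

The fingers had not quite closed; go back down and let them close.

>>> {"method": "servo_tool", "body": {
  "rows": [0.3,0,0,0.012,0,0.3,0,0,0,0,0.3,0,0,0,0,0.3,0,0,0,0,0.3,0,0,0,0]
}}

```text
time: 6.87
position: [0.5148, 0.3101, 0.0193]
tool_rot: [0.232, 0.973, 0.001, 0.002]
ft_force: [-7.5, -5.1, 47.2]
grip_width: 0.0371
grip_force: 31.2
```

>>> {"method": "servo_tool", "body": {
  "rows": [0.3,0,0,0,0,0.3,0,0,-0.02,0,0.3,0,0,-0.03,0,0.3,0,0,-0.03,0,0.3,0,0,-0.03,0]
}}

```text
time: 7.28
position: [0.5131, 0.3099, 0.1225]
tool_rot: [0.233, 0.973, 0.0, 0.0]
ft_force: [0.8, -0.3, -0.9]
grip_width: 0.0311
grip_force: 0.0
```

```bash
python3 - <<'E'
from h import *
togo([.591,.064,.13],186.8); o=robot.get_obs(); print(o["grip_force"],o["grip_width"])
E
```

```text
shift mm [-180.7 -184.    -7.5] yaw 153.1 turn -33.7 t 7.28 q6 -0.74 z [0.5131 0.3099 0.1225]
0.0 0.03105192368240401
```

The fingers came down on the hood's top. Open and look again.

>>> {"method": "servo_tool", "body": {
  "rows": [-1,0,0,-0.03,0,-1,0,0,-0.03,0,-1,0,0,0,0,-1,0,0,0,0,-1,0,0,0,0]
}}

```text
time: 7.7
position: [0.5126, 0.3098, 0.1805]
tool_rot: [0.232, 0.973, -0.0, -0.0]
ft_force: [-0.0, -0.2, -0.9]
grip_width: 0.0562
grip_force: 0.0
```

```bash
python3 - <<'E'
from h import *
o=robot.get_obs(); p=robot.camera("wrist")
save(p,"w2.png")
print(o["position"])
for q in("hood_mid",):
  print([(np.round(d["at"],4),round(d["score"],2)) for d in robot.spot_in(p,"hood_mid")][:3])
  for d in robot.outline_of(p,"hood_mid")[:2]: print(yaw(p,d["region"],.02,o),round(d["score"],2))
t=robot.camera("top")
for d in robot.outline_of(t,"hood_mid")[:2]: print(yaw(t,d["region"],.02),round(d["score"],2))
E
```

```text
[0.5126286  0.30975155 0.18049465]
[(array([0.512 , 0.3061, 0.0243]), 0.71)]
(510.8, 307.7, 67.7, 40.4, -26.1) 0.69
(501.3, 289.8, 64.1, 15.4, -25.7) 0.68
```

View pics/w2.png

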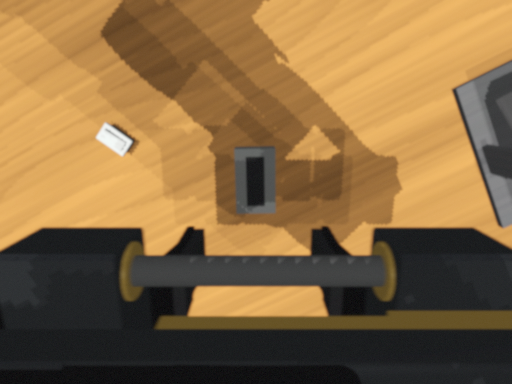

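Hood still flat at (255,180), upright and centred. Descend again and wait for the grip.

>>> {"method": "servo_tool", "body": {
  "rows": [-1,0,-0.002,0.03,-0.8,-1,0,0,0.035,0,-1,0,0,0.035,0,-1,0,0,0.035,0,-1,0,0,0.02,0]
}}

```text
time: 8.37
position: [0.5098, 0.3071, 0.0212]
tool_rot: [0.226, 0.974, -0.002, -0.003]
ft_force: [-0.3, 0.4, 0.0]
grip_width: 0.0867
grip_force: 0.0
```

>>> {"method": "servo_tool", "body": {
  "rows": [-1,0,0,0.015,0,-1,0,0,0,0,0.4,0,0,0,0,0.4,0,0,0,0,0.4,0,0,0,0]
}}

```text
time: 8.78
position: [0.5133, 0.3086, 0.0118]
tool_rot: [0.226, 0.974, 0.001, 0.001]
ft_force: [-0.1, -0.2, -0.1]
grip_width: 0.0741
grip_force: 0.0
```

>>> {"method": "servo_tool", "body": {
  "rows": [0.4,0,0,0,0,0.4,0,0,0,0,0.4,0,0,0,0,0.4,0,0,0,0,0.4,0,0,0,0]
}}

```text
time: 9.2
position: [0.5125, 0.3082, 0.0109]
tool_rot: [0.226, 0.974, 0.0, 0.0]
ft_force: [0.5, 0.1, -0.2]
grip_width: 0.0418
grip_force: 0.4
```

>>> {"method": "servo_tool", "body": {
  "rows": [0.4,0,0,-0.01,0,0.4,0,0,-0.03,0,0.4,0,0,-0.03,0,0.4,0,0,-0.03,0,0.4,0,0,0,0]
}}

```text
time: 9.62
position: [0.5161, 0.3098, 0.117]
tool_rot: [0.226, 0.974, 0.003, 0.005]
ft_force: [1.3, 0.2, 0.1]
grip_width: 0.0397
grip_force: 15.0
```

```bash
python3 - <<'E'
from h import *
togo([.591,.064,.13],186.8)
E
```

```text
shift mm [-175.4 -187.8  -13.2] yaw 153.9 turn -32.9 t 9.62 q6 -0.76 z [0.5161 0.3098 0.117 ]
```

>>> {"method": "servo_tool", "body": {
  "rows": [0.4,-0.025,-0.0268,-0.002,0,0.4,-0.025,-0.0268,-0.002,0,0.4,-0.025,-0.0268,-0.002,0,0.4,-0.025,-0.0268,-0.002,0,0.4,-0.025,-0.0268,-0.002,0]
}}

```text
time: 10.03
position: [0.5656, 0.1314, 0.1208]
tool_rot: [0.225, 0.974, -0.0, -0.0]
ft_force: [-0.0, 0.0, -0.5]
grip_width: 0.0397
grip_force: 15.0
```

>>> {"method": "servo_tool", "body": {
  "rows": [0.4,-0.025,-0.0268,-0.002,0,0.4,-0.025,-0.0268,-0.002,0,0.4,0,0,0,-6.6,0.4,0,0,0,-6.6,0.4,0,0,0,-6.6]
}}

```text
time: 10.45
position: [0.5869, 0.0615, 0.1245]
tool_rot: [0.053, 0.999, 0.0, -0.0]
ft_force: [0.2, 0.6, -1.0]
grip_width: 0.0398
grip_force: 15.0
```

>>> {"method": "servo_tool", "body": {
  "rows": [0.4,0,0,0,-6.6,0.4,0,0,0,-6.6,0.4,0,0,0.01,0,0.4,0,0,0,0,0.4,0,0,0,0]
}}

```text
time: 10.87
position: [0.586, 0.0628, 0.1136]
tool_rot: [-0.059, 0.998, 0.0, -0.001]
ft_force: [-0.5, 0.3, -0.4]
grip_width: 0.0395
grip_force: 15.0
```

```bash
python3 - <<'E'
from h import *
o=robot.get_obs(); p=robot.camera("wrist"); s=robot.camera("scene")
save(p,"w3.png",k=1.5)
togo([.591,.064,.06],186.8)
for n,c,ob in(("w",p,o),("s",s,None)):
  for q in("pocket","latch_post","keyway","fixture","hood_mid"): print(n,q,[(np.round(d["at"],4),round(d["score"],2)) for d in robot.place_of(c,q)][:2])
M=R.from_quat(o["tool_rot"]).as_matrix()
for X in ([.033,0,0],[-.033,0,0],[0,.02,0]): print(X,proj(p,o["position"]+M@X,o))
E
```

```text
shift mm [-4.4  0.6 54.2] yaw -173.2 turn 0.0 t 10.97 q6 -1.77 z [0.5867 0.0628 0.1142]
w pocket []
w latch_post []
w keyway [(array([ 0.6093, -0.0573,  0.0494]), 0.58)]
w fixture [(array([ 0.5987,  0.0122, -0.0013]), 0.6)]
w hood_mid [(array([0.5858, 0.0611, 0.1165]), 0.77)]
s pocket [(array([0.5906, 0.0647, 0.0306]), 0.75)]
s latch_post [(array([0.6549, 0.0746, 0.0539]), 0.82)]
s keyway [(array([ 0.6062, -0.0625,  0.0515]), 0.68)]
s fixture [(array([0.5976, 0.0114, 0.0012]), 0.76)]
s hood_mid []
[0.033, 0, 0] [[257.46595633 184.50290905]]
[-0.033, 0, 0] [[257.49825359 302.11407455]]
[0, 0.02, 0] [[295.78205604 246.15809534]]
```

View pics/w3.png

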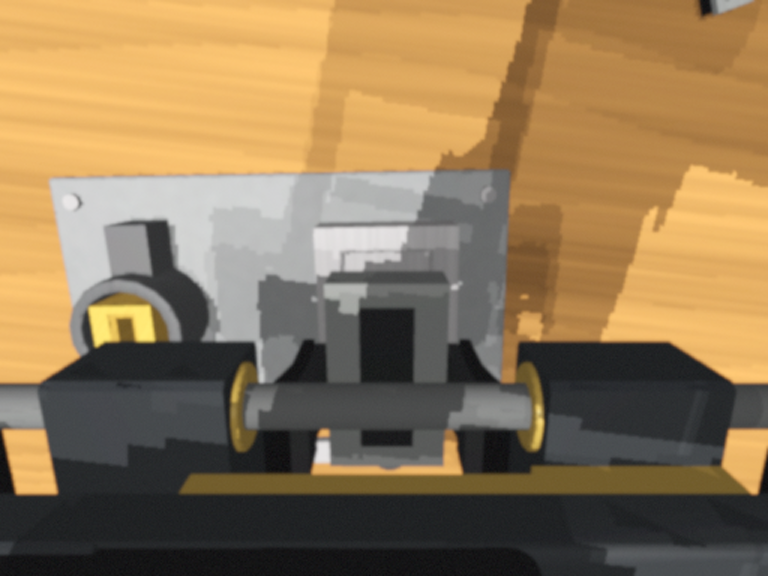

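Picture: held hood's top front edge at row ≈283 (1.5×), rear edge ≈464; die block front edge (314,228)–(458,226), pocket front edge ≈(342,252)–(430,252); keyway at (124,328).

```bash
python3 - <<'E'
from h import *
o=robot.get_obs(); p=robot.camera("wrist")
M=R.from_quat(o["tool_rot"]).as_matrix()
def tl(uv,z,n):
    X=back(p,np.array(uv)/1.5,z,o); print(n,"world",(X*1000).round(1).tolist(),"tool",((X-o["position"])@M*1000).round(1)[:,:2].tolist())
zt=o["position"][2]+.0091
tl([[388,283],[388,464],[326,350],[447,350]],zt,"hoodtop")
tl([[314,228],[458,226]],.037,"die edge")
tl([[342,252],[430,252]],.037,"pocket edge")
tl([[50,178],[510,170]],.012,"fixture")
tl([[124,328]],.053,"keyway")
tl([[71,203],[488,194]],.012,"screws")
save(p,"w3c.png",(190,130,330,240),5.5)
E
```

```text
hoodtop world [[554.2, 59.3, 123.8], [618.2, 67.1, 123.8], [578.8, 42.0, 123.8], [574.1, 81.1, 123.8]] tool [[33.1, 0.6], [-31.4, 0.6], [10.7, -19.6], [10.7, 19.7]]
die edge world [[552.2, 23.7, 37.0], [543.0, 92.0, 37.0]] tool [[39.3, -34.5], [40.3, 34.4]]
pocket edge world [[562.1, 38.2, 37.0], [557.0, 80.5, 37.0]] tool [[27.7, -21.4], [27.7, 21.3]]
fixture world [[546.4, -116.7, 12.0], [514.0, 118.0, 12.0]] tool [[62.0, -173.3], [65.9, 63.7]]
keyway world [[607.5, -59.1, 53.0]] tool [[-5.6, -123.4]]
screws world [[558.0, -106.5, 12.0], [527.3, 108.9, 12.0]] tool [[49.3, -164.5], [53.8, 53.0]]
```

View pics/w3c.png

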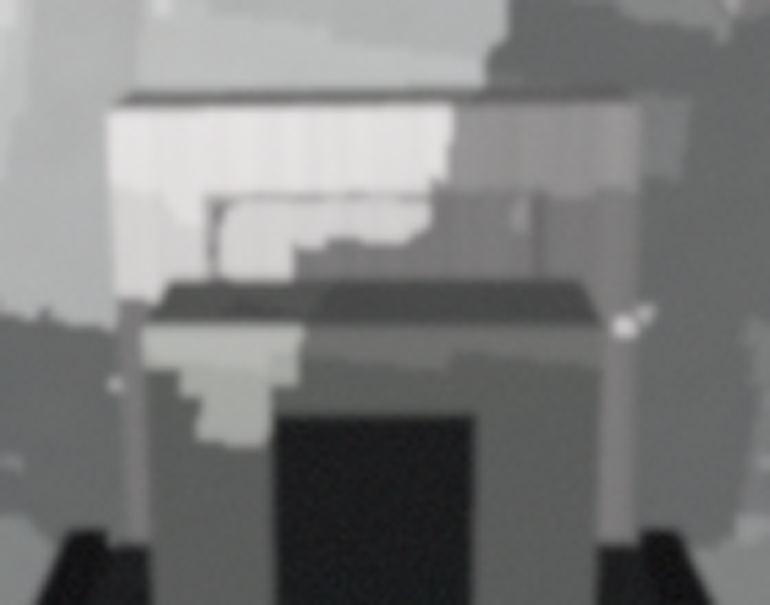

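>>> {"method": "servo_tool", "body": {
  "rows": [0.4,-0.006,0.001,0,-0.9,0.4,0,0,0.02,0,0.4,0,0,0.025,0,0.4,0,0,0.015,0,0.4,0,0,0,0]
}}

```text
time: 11.93
position: [0.5908, 0.0646, 0.0514]
tool_rot: [-0.068, 0.998, 0.0, -0.003]
ft_force: [-0.2, -0.2, -0.7]
grip_width: 0.0398
grip_force: 15.0
```

>>> {"method": "servo_tool", "body": {
  "rows": [0.4,0,0,0.003,0,0.4,0,0,0.003,0,0.4,0,0,0.001,0,0.4,0,0,0,0,0.4,0,0,0,0]
}}

```text
time: 12.35
position: [0.5936, 0.0644, 0.0485]
tool_rot: [-0.068, 0.998, -0.0, 0.001]
ft_force: [-0.5, 0.4, -0.7]
grip_width: 0.04
grip_force: 15.0
```

>>> {"method": "servo_tool", "body": {
  "rows": [0.4,0,0,0.002,0,0.4,0,0,0.001,0,0.4,0,0,0,0,0.4,0,0,0,0,0.4,0,0,0,0]
}}

```text
time: 12.77
position: [0.5928, 0.0645, 0.0445]
tool_rot: [-0.068, 0.998, 0.0, -0.0]
ft_force: [-0.3, 0.8, -0.6]
grip_width: 0.04
grip_force: 15.0
```

>>> {"method": "servo_tool", "body": {
  "rows": [0.4,0,0,0.001,0,0.4,0,0,0.001,0,0.4,0,0,0.001,0,0.4,0,0,0,0,0.4,0,0,0,0]
}}

```text
time: 13.18
position: [0.593, 0.0645, 0.0426]
tool_rot: [-0.068, 0.998, -0.0, 0.0]
ft_force: [-2.1, -0.4, 5.9]
grip_width: 0.0399
grip_force: 15.0
```

>>> {"method": "servo_tool", "body": {
  "rows": [0.4,0,0,0.001,0,0.4,0,0,0.001,0,0.4,0,0,0,0,0.4,0,0,0,0,0.4,0,0,0,0]
}}

```text
time: 13.6
position: [0.5931, 0.0645, 0.0422]
tool_rot: [-0.068, 0.998, -0.0, 0.001]
ft_force: [-3.9, 0.2, 16.4]
grip_width: 0.0398
grip_force: 15.0
```

Floor contact at the expected height: seated. Release, rise.

>>> {"method": "servo_tool", "body": {
  "rows": [-0.4,0,0,-0.001,0,-0.4,0,0,0,0,-0.4,0,0,0,0,-0.4,0,0,0,0,-0.4,0,0,0,0]
}}

```text
time: 14.02
position: [0.5927, 0.0645, 0.0401]
tool_rot: [-0.068, 0.998, 0.0, -0.0]
ft_force: [0.2, -0.3, -0.2]
grip_width: 0.0595
grip_force: 0.0
```

>>> {"method": "servo_tool", "body": {
  "rows": [-0.4,0,0,-0.01,0,-0.4,0,0,-0.03,0,-0.4,0,0,-0.04,0,-0.4,0,0,-0.04,0,-0.4,0,0,0,0]
}}

```text
time: 14.43
position: [0.5983, 0.0642, 0.1689]
tool_rot: [-0.068, 0.998, -0.001, 0.008]
ft_force: [1.3, -0.0, 0.2]
grip_width: 0.0608
grip_force: 0.0
```

```bash
python3 - <<'E'
from h import *
o=robot.get_obs(); p=robot.camera("wrist")
save(p,"w4.png",k=1.5)
togo([.482,-.337,.16],191.8)
for q in("pocket","keyway","hood_mid"): print(q,[(np.round(d["at"],4),round(d["score"],2)) for d in robot.place_of(p,q)][:2])
for d in robot.outline_of(p,"hood_mid")[:2]: print(yaw(p,d["region"],.051,o),round(d["score"],2))
E
```

```text
shift mm [ 168.1 -381.9    4.9] yaw -172.2 turn -4.0 t 14.48 q6 -1.79 z [0.5965 0.0643 0.1659]
pocket []
keyway [(array([ 0.6109, -0.0619,  0.0492]), 0.59)]
hood_mid [(array([0.5957, 0.0629, 0.0441]), 0.66)]
(591.3, 64.2, 67.8, 39.6, 7.9) 0.71
```

View pics/w4.png

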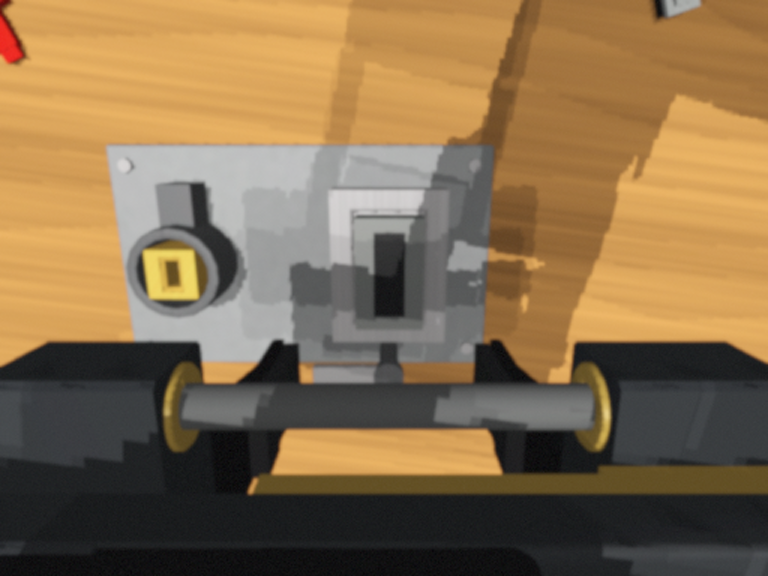

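Hood sits square in the pocket (388,275), keyway at (173,273). Now to the key.

>>> {"method": "servo_tool", "body": {
  "rows": [-0.4,0.0153,-0.0347,0,0,-0.4,0.0153,-0.0347,0,0,-0.4,0.0153,-0.0347,0,0,-0.4,0.0153,-0.0347,0,0,-0.4,0.0153,-0.0347,0,0]
}}

```text
time: 15.1
position: [0.5388, -0.1187, 0.1587]
tool_rot: [-0.068, 0.998, 0.001, -0.002]
ft_force: [0.4, -0.2, 0.2]
grip_width: 0.0611
grip_force: 0.0
```

>>> {"method": "servo_tool", "body": {
  "rows": [-0.4,0.0153,-0.0347,0,0,-0.4,0.0153,-0.0347,0,0,-0.4,0.0153,-0.0347,0,0,-0.4,0.0153,-0.0347,0,0,-0.4,0.0153,-0.0347,0,0]
}}

```text
time: 15.52
position: [0.4867, -0.301, 0.1586]
tool_rot: [-0.068, 0.998, 0.002, -0.001]
ft_force: [0.7, 0.4, -0.0]
grip_width: 0.0609
grip_force: 0.0
```

>>> {"method": "servo_tool", "body": {
  "rows": [-0.4,0.0153,-0.0347,0,0,-0.4,0,0,0,-4,-0.4,0,0,0,0,-0.4,0,0,0,0,-0.4,0,0,0,0]
}}

```text
time: 15.93
position: [0.4775, -0.3349, 0.1593]
tool_rot: [-0.103, 0.995, 0.001, -0.001]
ft_force: [0.1, 0.6, 0.1]
grip_width: 0.0611
grip_force: 0.0
```

```bash
python3 - <<'E'
from h import *
o=robot.get_obs(); p=robot.camera("wrist")
save(p,"w5.png",(100,80,420,300),2.4)
for q in("key_bow","key_shoulder","round_key","key_rest"): print(q,[(np.round(d["at"],4),round(d["score"],2),proj(p,d["at"],o)[0].round()) for d in robot.place_of(p,q)][:3])
for q,z in (("key_bow",.066),("key_rest",.032)):
  for d in robot.outline_of(p,q)[:2]: print(q,yaw(p,d["region"],z,o),round(d["score"],2))
togo([.479,-.337,.16],191.8)
E
```

```text
key_bow [(array([ 0.5118, -0.4463,  0.0009]), 0.97, array([140., 193.])), (array([ 0.3595, -0.3373,  0.0051]), 0.79, array([281.,  54.])), (array([ 0.4636, -0.2017,  0.0053]), 0.61, array([392., 196.]))]
key_shoulder [(array([ 0.4838, -0.3323,  0.0302]), 0.9, array([258., 196.])), (array([ 0.3562, -0.3501,  0.0024]), 0.84, array([268.,  48.])), (array([ 0.4768, -0.1873,  0.0067]), 0.83, array([403., 212.]))]
round_key []
key_rest [(array([ 0.515 , -0.3264,  0.0012]), 0.85, array([258., 219.]))]
key_bow (477.1, -336.6, 34.5, 8.0, 11.4) 0.93
key_bow (459.4, -225.3, 43.0, 25.7, 31.0) 0.93
key_rest (493.5, -333.3, 93.3, 49.5, 11.8) 0.56
shift mm [-0.4 -1.2  0.7] yaw -168.1 turn 0.1 t 16.28 q6 -2.58 z [ 0.4783 -0.3359  0.1607]
```

View pics/w5.png

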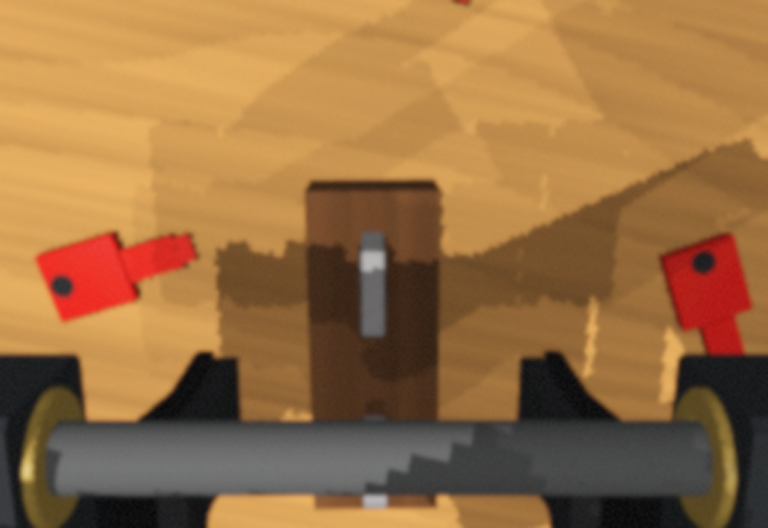

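Candidates: grey bow in near slot (373,285 in crop), another grey bow in far slot (hidden under the rod, 375,460), red look-alikes lying at (85,275), (705,275). I confirm the square bow from the first scene picture.

```bash
python3 -c "
import cv2; a=cv2.imread('pics/scene.png')[385:475,225:350]; cv2.imwrite('pics/sc.png',cv2.resize(a,None,fx=4,fy=4,interpolation=cv2.INTER_CUBIC))"
```

```text
(no output)
```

View pics/sc.png

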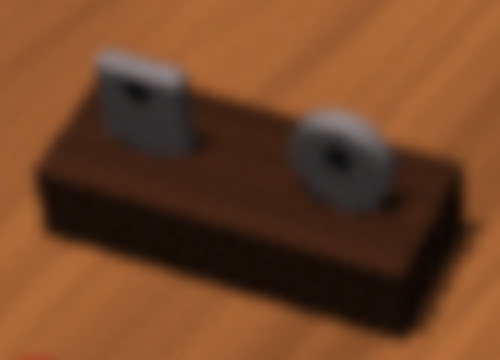

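The left (near-base) key has the rectangular bow: that's the one. Descend and grip.

>>> {"method": "servo_tool", "body": {
  "rows": [-0.4,0,-0.0005,0.03,0,-0.4,0,0,0.035,0,-0.4,0,0,0.035,0,-0.4,0,0,0.018,0,-0.4,0,0,0.006,0],
  "newtons": 50
}}

```text
time: 16.7
position: [0.4765, -0.3351, 0.0333]
tool_rot: [-0.103, 0.995, 0.003, -0.002]
ft_force: [-0.5, 0.1, -0.5]
grip_width: 0.0608
grip_force: 0.0
```

>>> {"method": "servo_tool", "body": {
  "rows": [-0.4,0,0,0,0,-0.4,0,0,0,0,1,0,0,0,0,1,0,0,0,0,1,0,0,0,0]
}}

```text
time: 17.12
position: [0.4789, -0.3378, 0.0381]
tool_rot: [-0.103, 0.995, -0.001, 0.001]
ft_force: [0.2, -0.2, 0.7]
grip_width: 0.0481
grip_force: 0.0
```

>>> {"method": "servo_tool", "body": {
  "rows": [1,0,0,0,0,1,0,0,0,0,1,0,0,0,0,1,0,0,0,0,1,0,0,0,0]
}}

```text
time: 17.53
position: [0.4781, -0.3371, 0.0366]
tool_rot: [-0.103, 0.995, -0.0, 0.0]
ft_force: [0.1, -0.6, -0.3]
grip_width: 0.0155
grip_force: 0.0
```

>>> {"method": "servo_tool", "body": {
  "rows": [1,0,0,0,0,1,0,0,0,0,1,0,0,0,0,1,0,0,0,0,1,0,0,0,0]
}}

```text
time: 17.95
position: [0.4781, -0.337, 0.0365]
tool_rot: [-0.103, 0.995, 0.0, -0.0]
ft_force: [-0.6, 0.6, -0.6]
grip_width: 0.0078
grip_force: 50.0
```

```bash
python3 - <<'E'
from h import *
o=robot.get_obs(); print({k:np.round(o[k],4) for k in("position","grip_force","grip_width","ft_force","tool_rot")})
E
```

```text
{'position': array([ 0.4781, -0.337 ,  0.0365]), 'grip_force': np.float64(49.9999), 'grip_width': np.float64(0.0078), 'ft_force': array([-0.6295,  0.6287, -0.5703]), 'tool_rot': array([-1.029e-01,  9.947e-01,  0.000e+00, -1.000e-04])}
```

>>> {"method": "servo_tool", "body": {
  "rows": [1,0,0,-0.01,0,1,0,0,-0.02,0,1,0,0,-0.03,0,1,0,0,-0.03,0,1,0,0,0,0]
}}

```text
time: 18.37
position: [0.4811, -0.3399, 0.1327]
tool_rot: [-0.103, 0.995, -0.005, 0.004]
ft_force: [-0.3, -1.3, -0.7]
grip_width: 0.0077
grip_force: 50.0
```

```bash
python3 - <<'E'
from h import *
o=robot.get_obs(); p=robot.camera("wrist")
M=R.from_quat(o["tool_rot"]).as_matrix()
for d in robot.outline_of(p,"key_bow")[:3]:
    print(yaw(p,d["region"],o["position"][2]+.0295,o),round(d["score"],2))
    ys,xs=np.nonzero(d["region"]); print(xs.min(),xs.max(),ys.min(),ys.max())
for x in(-.015,.015): print(proj(p,o["position"]+M@[x,0,-.0295],o))
togo([.6085,-.0593,.125],187.7)
E
```

```text
(441.0, -280.2, 29.1, 14.4, 31.6) 0.89
394 436 179 246
(387.4, -350.7, 28.6, 14.2, 77.6) 0.82
243 323 15 73
(464.6, -343.3, 15.0, 6.8, 12.1) 0.81
248 266 221 306
[[257.53873027 303.71989784]]
[[257.52328135 241.27172158]]
shift mm [-183.9  246.     3.1] yaw -168.2 turn 4.1 t 18.47 q6 -2.58 z [ 0.4788 -0.3378  0.1285]
```

>>> {"method": "servo_tool", "body": {
  "rows": [1,-0.0228,0.0308,0,0,1,-0.0228,0.0308,0,0,1,-0.0228,0.0308,0,0,1,-0.0228,0.0308,0,0,1,-0.0228,0.0308,0,0]
}}

```text
time: 18.88
position: [0.5574, -0.1609, 0.1251]
tool_rot: [-0.103, 0.995, 0.001, -0.001]
ft_force: [0.8, -0.4, 0.5]
grip_width: 0.008
grip_force: 50.0
```

>>> {"method": "servo_tool", "body": {
  "rows": [1,-0.0228,0.0308,0,0,1,-0.0228,0.0308,0,0,1,0,0,0,4.1,1,0,0,0,0,1,0,0,0,0]
}}

```text
time: 19.3
position: [0.5892, -0.0928, 0.1253]
tool_rot: [-0.069, 0.998, 0.0, -0.001]
ft_force: [0.0, -1.0, 0.0]
grip_width: 0.0077
grip_force: 50.0
```

>>> {"method": "servo_tool", "body": {
  "rows": [1,0,0,0,0,1,0,0,0,0]
}}

```text
time: 19.47
position: [0.5894, -0.0945, 0.126]
tool_rot: [-0.067, 0.998, 0.0, -0.001]
ft_force: [-0.4, 0.0, -0.7]
grip_width: 0.0077
grip_force: 50.0
```

```bash
python3 - <<'E'
from h import *
o=robot.get_obs(); p=robot.camera("wrist")
save(p,"w6.png",(150,110,406,310),3)
for q in("keyway",): print(q,[(np.round(d["at"],4),round(d["score"],2)) for d in robot.place_of(p,q)][:3])
togo([.6083,-.0593,.125],187.7)
print(proj(p,[.6083,-.0593,.053],o))
h=cv2.cvtColor(p["pixels"],cv2.COLOR_RGB2HSV)
m=((h[...,0]>18)&(h[...,0]<32)&(h[...,1]>140)&(h[...,2]>110)).astype(np.uint8)
n,l,s,c=cv2.connectedComponentsWithStats(m)
for i in range(1,n):
    if s[i,4]>60: print(s[i],c[i],yaw(p,l==i,.053,o))
E
```

```text
keyway [(array([ 0.6105, -0.0613,  0.0502]), 0.64)]
shift mm [-23.1  32.5   1.4] yaw -172.4 turn -0.1 t 19.57 q6 -2.05 z [ 0.5897 -0.0946  0.1264]
[[300.44418801 236.2138816 ]]
[280 211  39  32 550] [298.04545455 221.05272727] (598.1, -63.2, 29.3, 19.3, -53.1)
[221 243   7  57 224] [223.95982143 269.66517857] (645.1, -113.6, 47.8, 4.3, 4.0)
[289 247   5  53 201] [291.05472637 273.50248756] (639.8, -61.4, 44.5, 3.2, 9.0)
[ 48 317  39  11  63] [ 66.92063492 318.49206349] (703.7, -235.7, 33.4, 6.3, -66.2)
```

View pics/w6.png

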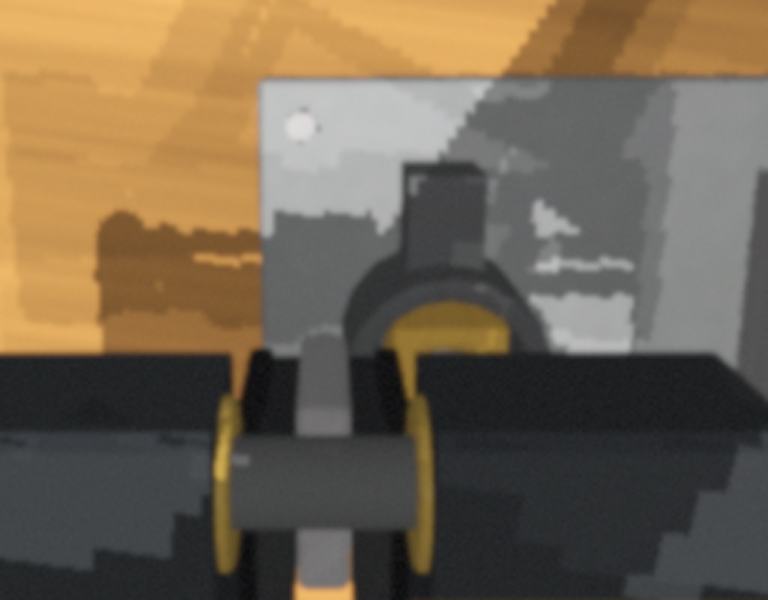

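Lock collar centred around (440,350) in the crop, keyway mostly hidden by the gripper; fixture edge is parallel to the tool. Go above it and lower gently, feeling for the chamfer.

>>> {"method": "servo_tool", "body": {
  "rows": [1,-0.0111,0.0159,0,0,1,-0.0111,0.0159,0,0,1,0,0,0.02,0,1,0,0,0.014,0,1,0,0,0,0]
}}

```text
time: 19.98
position: [0.6057, -0.0588, 0.09]
tool_rot: [-0.067, 0.998, 0.001, -0.003]
ft_force: [0.2, -0.3, -1.0]
grip_width: 0.0079
grip_force: 50.0
```

>>> {"method": "servo_tool", "body": {
  "rows": [1,0,0,0,0,1,0,0,0.002,0,1,0,0,0.002,0,1,0,0,0.002,0,1,0,0,0,0]
}}

```text
time: 20.4
position: [0.6079, -0.0591, 0.0868]
tool_rot: [-0.067, 0.998, -0.0, 0.0]
ft_force: [-0.4, -0.0, -0.5]
grip_width: 0.0073
grip_force: 50.0
```

>>> {"method": "servo_tool", "body": {
  "rows": [1,0,0,0.001,0,1,0,0,0.001,0,1,0,0,0.001,0,1,0,0,0,0,1,0,0,0,0]
}}

```text
time: 20.82
position: [0.6079, -0.0588, 0.0835]
tool_rot: [-0.067, 0.998, 0.0, -0.0]
ft_force: [0.2, 1.1, -0.6]
grip_width: 0.0077
grip_force: 50.0
```

>>> {"method": "servo_tool", "body": {
  "rows": [1,0,0,0.001,0,1,0,0,0.001,0,1,0,0,0.001,0,1,0,0,0.001,0,1,0,0,0,0]
}}

```text
time: 21.23
position: [0.6079, -0.0589, 0.0793]
tool_rot: [-0.067, 0.998, 0.0, -0.0]
ft_force: [0.3, 0.1, 0.5]
grip_width: 0.0079
grip_force: 50.0
```

>>> {"method": "servo_tool", "body": {
  "rows": [1,0,0,0.001,0,1,0,0,0.001,0,1,0,0,0.001,0,1,0,0,0.001,0,1,0,0,0,0]
}}

```text
time: 21.65
position: [0.6077, -0.0589, 0.0752]
tool_rot: [-0.067, 0.998, 0.0, -0.0]
ft_force: [-1.3, -0.0, -0.5]
grip_width: 0.0076
grip_force: 50.0
```

It is in the slot. Push on toward home (TCP z ≈ 0.0575).

>>> {"method": "servo_tool", "body": {
  "rows": [1,0,0,0.002,0,1,0,0,0.002,0,1,0,0,0.001,0,1,0,0,0.001,0,1,0,0,0,0]
}}

```text
time: 22.07
position: [0.608, -0.0601, 0.0695]
tool_rot: [-0.068, 0.998, -0.001, -0.0]
ft_force: [-1.3, -4.2, 0.0]
grip_width: 0.0076
grip_force: 50.0
```

>>> {"method": "servo_tool", "body": {
  "rows": [1,0,0,0.002,0,1,0,0,0.002,0,1,0,0,0.001,0,1,0,0,0.001,0,1,0,0,0,0]
}}

```text
time: 22.48
position: [0.608, -0.0605, 0.0649]
tool_rot: [-0.068, 0.998, -0.001, 0.0]
ft_force: [-3.8, -5.2, 7.4]
grip_width: 0.0074
grip_force: 50.0
```

>>> {"method": "servo_tool", "body": {
  "rows": [1,0,-0.001,0.001,0,1,0,0,0.002,0,1,0,0,0.001,0,1,0,0,0.001,0,1,0,0,0,0]
}}

```text
time: 22.9
position: [0.6081, -0.0605, 0.0606]
tool_rot: [-0.067, 0.998, -0.001, 0.0]
ft_force: [-3.6, -2.0, 12.9]
grip_width: 0.0075
grip_force: 50.0
```

>>> {"method": "servo_tool", "body": {
  "rows": [1,0,0,0.001,0,1,0,0,0.001,0,1,0,0,0.001,0,1,0,0,0,0,1,0,0,0,0]
}}

```text
time: 23.32
position: [0.608, -0.0605, 0.0576]
tool_rot: [-0.067, 0.998, -0.001, 0.0]
ft_force: [-4.7, -2.0, 12.9]
grip_width: 0.0077
grip_force: 50.0
```

>>> {"method": "servo_tool", "body": {
  "rows": [1,0,0,0.001,0,1,0,0,0.001,0,1,0,0,0,0,1,0,0,0,0]
}}

```text
time: 23.65
position: [0.6081, -0.0605, 0.0572]
tool_rot: [-0.068, 0.998, -0.001, 0.0]
ft_force: [-6.9, -2.3, 22.1]
grip_width: 0.0076
grip_force: 50.0
```

>>> {"method": "servo_tool", "body": {
  "rows": [1,0,0,0.001,2,1,0,0,0,-2,1,0,0,0,-2,1,0,0,0,2,1,0,0,0,0]
}}

```text
time: 24.07
position: [0.6081, -0.0606, 0.0572]
tool_rot: [-0.067, 0.998, -0.001, 0.0]
ft_force: [-8.6, -2.0, 27.6]
grip_width: 0.0073
grip_force: 50.0
```

Home: hard stop at the expected height. Now ease the side load and turn clockwise (+ about tool z), with a small orbit for the grip offset.

>>> {"method": "servo_tool", "body": {
  "rows": [1,0.002,0,-0.0005,0,1,0,0.00015,0,7,1,0,0.00015,0,7,1,0,0.00015,0,7,1,0,0.00015,0,7]
}}

```text
time: 24.48
position: [0.6077, -0.0598, 0.0572]
tool_rot: [0.179, 0.984, -0.0, 0.002]
ft_force: [-5.2, -0.5, 23.3]
grip_width: 0.0072
grip_force: 50.0
```

>>> {"method": "servo_tool", "body": {
  "rows": [1,0,0.00015,0,7,1,0,0.00015,0,7,1,0,0.00015,0,7,1,0,0.00015,0,7,1,0,0,0,0]
}}

```text
time: 24.9
position: [0.6079, -0.0589, 0.0572]
tool_rot: [0.411, 0.912, 0.001, 0.002]
ft_force: [-5.0, 0.2, 23.6]
grip_width: 0.0077
grip_force: 50.0
```

```bash
python3 - <<'E'
from h import *
o=robot.get_obs(); print(o["ft_force"].round(1),o["moment"].round(2))
togo([.6081,-.0605,.0572],187.7)
E
```

```text
[-5.   0.2 23.6] [0.13 0.88 0.1 ]
shift mm [-1.3 -0.9 -0. ] yaw 131.5 turn -56.2 t 24.9 q6 -1.0 z [ 0.6079 -0.0589  0.0572]
```

>>> {"method": "servo_tool", "body": {
  "rows": [1,0,0.00015,0,7,1,0,0.00015,0,7,1,0,0.00015,0,7,1,0,0.00015,0,7,1,0,0,0,0]
}}

```text
time: 25.32
position: [0.6088, -0.0582, 0.0572]
tool_rot: [0.619, 0.785, 0.002, 0.002]
ft_force: [-4.5, 0.9, 22.6]
grip_width: 0.0076
grip_force: 50.0
```

>>> {"method": "servo_tool", "body": {
  "rows": [1,0,0.00015,0,7,1,0,0.00015,0,6,1,0,0,0,0,1,0,0,0,0,1,0,0,0,0]
}}

```text
time: 25.73
position: [0.6094, -0.058, 0.0572]
tool_rot: [0.703, 0.711, 0.002, 0.002]
ft_force: [-3.9, 1.9, 22.7]
grip_width: 0.008
grip_force: 50.0
```

```bash
python3 - <<'E'
from h import *
o=robot.get_obs(); print(o["ft_force"].round(1),o["moment"].round(3))
togo([.6081,-.0605,.0572],187.7)
p=robot.camera("wrist"); save(p,"w7.png",k=1.5)
E
```

```text
[-3.9  1.9 22.7] [0.393 0.683 0.173]
shift mm [-2.5 -1.4  0. ] yaw 90.7 turn 83.0 t 25.73 q6 -0.29 z [ 0.6094 -0.058   0.0572]
```

View pics/w7.png

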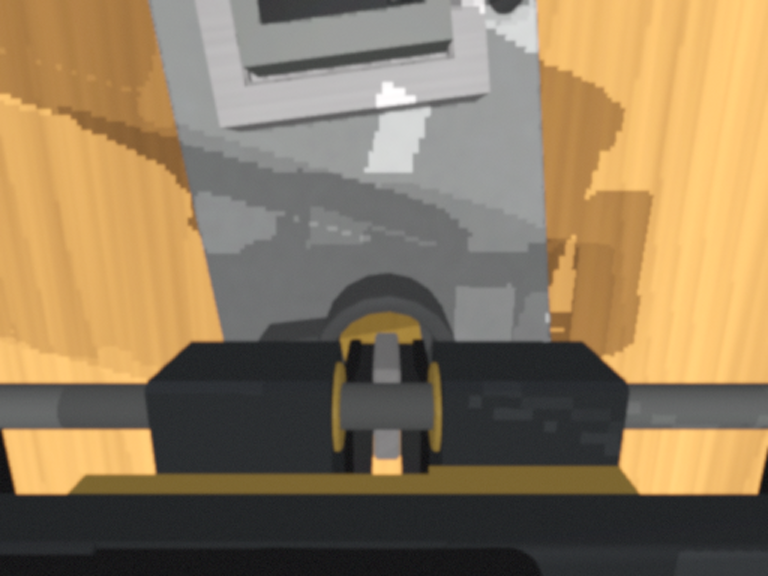

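Wrist view (w7): hood is still seated, with its end at (350,60). The key is in the plug at (387,390), turned 97°, with a spring moment of 0.17 N m and 50 N grip. Handing in.

```bash
python3 -c "
from rig import robot
print(robot.hand_in())"
```

```text
the job is handed in; nothing more can be done
None
```

I handed the job in with the hood seated and let go, and the key fully home, turned about 97° (plug at roughly 1.5 rad) and still gripped at 50 N; the verdict was not shown, and I viewed 11 pictures, one over the limit of 10.

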